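# Find the stamped sample crate and push it into the dispatch lane

## Robot

A 6-joint arm with a two-finger parallel gripper is mounted at the origin on the work surface. World frame = base frame: x ahead of the robot, y to its left, z up, the work surface at z = 0. Lengths are in m, angles in rad, forces in N, time in s.
With the tool pointing down it reaches from about 0.35 to 0.775 m from the base axis. Payload 7.3 kg.
Tool frame: the origin (TCP) lies between the finger pads; the fingertips stand 25 mm ahead of it and the grasp point (between the pads) lies 6 mm ahead of it; z points along the fingers, y is the direction in which the jaws open and shut (so a half turn about z gives the same grasp; the last joint's range is limited). The gripper opens to 92 mm and grips with 3 to 60 N. Pads are 19 mm wide; open, the fingers measure 130 mm over their backs; the gripper's body (75 mm by 190 mm) begins 47 mm behind the grasp point.
Start: joints at [-1.346, 0.342, 1.524, -0, 1.275, -0.146], TCP at [0.19, -0.489, 0.252] pointing down, gripper open.
Joint ranges: [-2.53, 2.53], [-0.77, 2.02], [0.04, 2.7], [-1, 4.14], [0.28, 2.66], [-3.11, 3.11]. Speed limits (rad/s): [2.57, 2.57, 3.14, 3.14, 3.14, 3.14].

## Interface

Orientations are given as [roll, pitch, yaw] about the fixed x, y, z axes, in that order (R = Rz(yaw) Ry(pitch) Rx(roll)).
In Python, from station import r gives the robot as it stands.
- The arm moves only by the shell command python3 -m handwheel 'ROWS' [FORCE]. ROWS is JSON, a list of rows, each a list of 3 entries, a list of its own where there are three numbers: the shift along the tool's x, y, z in m, then the turn, a rotation vector about the tool's x, y, z in degrees, then the closure in counts, from 0 (fully open) to 255 (shut). In form: [[[dx, dy, dz], [rx, ry, rz], jaw], ...]. A call has exactly 5 rows; each row is the pose to reach, as a shift and turn from the pose measured when the call began, along the tool's axes at that moment; what a row does not reach only later rows make up. A row lasts 1/8 s, in which the tool goes at most 62.5 mm and 10.7 degrees, less where a joint would pass 70% of its speed; a pose out of reach is approached as far as the arm can. A call with a gripper value outside its range is refused whole. The fingers move at their own pace and stop on an object; FORCE is the grip in N (left out, the last holds). Time passes only in rows, so rows that repeat a pose let the fingers close, or fill a call up. It gives the time, the measured TCP pose, the force and the opening at its end, in the units of the state.
- r.get_state(): the state, without advancing time (a new reading comes with each control period).
- r.snapshot(name): name is "scene" or "top" or "wrist"; returns (picture, depth): 420x560x3 uint8, red, green, blue; 420x560 float32, m along the optical axis (not along the pixel's ray), 0 where there is no reading.
- r.camera_params(name): a dict with "vfov" (degrees; the focal length in pixels is half the picture's height over the tangent of half this angle, whatever the lens; pixels are square), "cx", "cy" (the principal point, pixels), "distortion" ([k1, k2, p1, p2, k3] as OpenCV has them; the pictures are not rectified), "cam_to_world" (4x4, takes a point from camera to world coordinates). Camera axes: x right, y down, z forward; pixel columns grow to the right and rows downward; lengths in m; the calibration is good to about 2 mm. A picture is of the moment at which its call begins: read the wrist's pose just before it. camera_params takes no time and is no camera call; for the wrist camera it gives the pose at the moment of the call.
- r.finish_job(): hands the job in, once; it reports no verdict.
The state is a dict: "clock": time; "qpos": joint angles; "dq": joint speeds; "effort": joint torques, N m; "eef_pos": TCP position; "tool_rot": TCP orientation; "wrist_force": force on the tool from outside, world axes, zero at the start; "ft_torque": the same for the moment, N m; "opening": finger opening in m.
Only numpy, scipy, OpenCV 4.12 (cv2) and the standard library are available. Lean on these libraries where they do the work, as an engineer would, in place of code of your own. Each camera call takes 0.05 s, during which the arm holds its last target.

## Task

One of the two plywood sample crates has a bean mark branded underneath: with the fingertips, tip each crate over towards the robot so that it lies on its side with its underside showing to the far side of the bench. When both lie, push the stamped one sideways, still on its side, until it is wholly between the two metal strips of the dispatch lane, and leave the blank one lying where it fell. Push only: do not lift or carry a crate, and leave the bowls and other things alone.

Things in the scene. Friction and masses are not known exactly. Their poses are not given: they have to be found in the camera images.
- crate_stamped: open-topped plywood crate, empty, loose, 70 mm deep (its x), 100 wide (y), 130 high (z), walls and floor 6 mm, 0.2-0.4 kg. Origin: centre of its underside; z out of the open top, +x away from the robot at the start. Its underside bears a dark branded mark, a bean in a ring 60 mm across; otherwise it is just like the other crate, and may stand left or right of the lane
- crate_blank: open-topped plywood crate, empty, loose, 70 mm deep (its x), 100 wide (y), 130 high (z), walls and floor 6 mm, 0.2-0.4 kg. Origin: centre of its underside; z out of the open top, +x away from the robot at the start. Underside bare; otherwise just like the other crate
- crate_stamped_center (a point): middle of the stamped crate, 65 mm above its underside. Pushed 95 mm up or higher on its far face it tips about its near bottom edge, overbalances at 0.55 rad and comes to lie 70 mm high, open top to the robot. 
- crate_blank_center (a point): middle of the blank crate, 65 mm above its underside. Pushed 95 mm up or higher on its far face it tips about its near bottom edge, overbalances at 0.55 rad and comes to lie 70 mm high, open top to the robot. 
- lane: dispatch lane, running away from the robot between the two crates: two aluminium strips flush with the bench, 400 mm long, 10 mm wide, their inner edges 190 mm apart. Origin: middle of the lane, on the bench; x along the lane, away from the robot, y across it to the left
- lane_far (a point): middle of the lane's end farthest from the robot, on the bench (200 mm from the lane's origin)
- stamped_bl (a point): point on the stamped crate's left side face (its +y face), half-way through its depth, at the underside edge; with the crate on its near side these four are the corners of its outline from above
- stamped_br (a point): point on the stamped crate's right side face (its -y face), half-way through its depth, at the underside edge; with the crate on its near side these four are the corners of its outline from above
- stamped_tl (a point): point on the stamped crate's left side face (its +y face), half-way through its depth, at the top edge; with the crate on its near side these four are the corners of its outline from above
- stamped_tr (a point): point on the stamped crate's right side face (its -y face), half-way through its depth, at the top edge; with the crate on its near side these four are the corners of its outline from above
- bowl_far_left: white porcelain tasting bowl, 90 mm across, 60 mm high, at the left of the lane's far end; not part of the job. Origin: centre of its underside
- bowl_far_right: same bowl, at the right of the lane's far end; not part of the job. Origin: centre of its underside
- bowl_left: same bowl, out to the left; not part of the job. Origin: centre of its underside
- tumbler: blue tumbler, 70 mm across, 85 mm high, out to the right; not part of the job. Origin: centre of its underside
- cupping_spoon: steel spoon 160 mm long, lying to the left; not part of the job. Origin: centre of its underside
- sample_jar: brown glass jar, 64 mm across, 110 mm high, out to the right; not part of the job. Origin: centre of its underside
Things that resemble listed ones, but are neither listed nor needed, are in the scene too. What is shaped like the crate_stamped but pink is not meant.

How it is judged:
By the outcome, as a careful person would: the job done as asked, in the order asked, and still so for the second after the job is handed in, with the robot touching nothing.
It also fails if it takes over 61 s, if anything falls off the work surface, if the arm or the gripper's body presses on something with over 40 N, if the wrist force passes 120 N, or if a joint passes its speed limit or range.

## Working session

There is one attempt and no reset: what is moved stays moved. The work goes in short steps, Python scripts to look and compute and a shell command to move; the robot and the scene stay as the last step left them, time stands still between calls to the robot, and variables do not carry over. Pictures are saved under pics/ and viewed, and the job is handed in when it is done.

```bash
mkdir -p pics; ls; python3 - <<'E'
from station import r
import cv2
s=r.get_state();print(s['clock'],s['eef_pos'],s['tool_rot'],s['opening'])
for n in("scene","top"):
    p,d=r.snapshot(n);cv2.imwrite(f'pics/{n}0.png',p[:,:,::-1]);import numpy as np;np.save(f'{n}0.npy',d)
    c=r.camera_params(n);print(n,c)
E
```

```text
pics
0.0 [ 0.1901968  -0.48893316  0.25104185] [-3.14004140e+00 -2.33410370e-04  3.70858139e-01] 0.0919846695790642
scene {'vfov': 51.50329709675354, 'cx': 279.04260659019485, 'cy': 214.00558684860135, 'distortion': array([-0.13687097,  0.        ,  0.        ,  0.        ,  0.        ]), 'cam_to_world': array([[ 0.38786368,  0.62814679, -0.67453197,  1.50170777],
       [ 0.92157368, -0.27718039,  0.27179585, -0.35556442],
       [-0.01623934, -0.72705065, -0.68639175,  0.97203765],
       [ 0.        ,  0.        ,  0.        ,  1.        ]])}
top {'vfov': 50.78475478834058, 'cx': 286.51960669839195, 'cy': 212.59019779529478, 'distortion': array([-0.10011826,  0.        ,  0.        ,  0.        ,  0.        ]), 'cam_to_world': array([[ 0.01802625, -0.99496426,  0.09859599,  0.47966479],
       [-0.99976344, -0.01673675,  0.01389023, -0.01683591],
       [-0.0121701 , -0.09882306, -0.9950306 ,  1.46516847],
       [ 0.        ,  0.        ,  0.        ,  1.        ]])}
```

View pics/scene0.png

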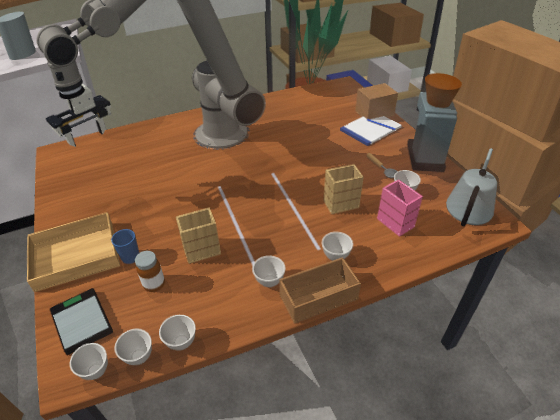

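View pics/top0.png

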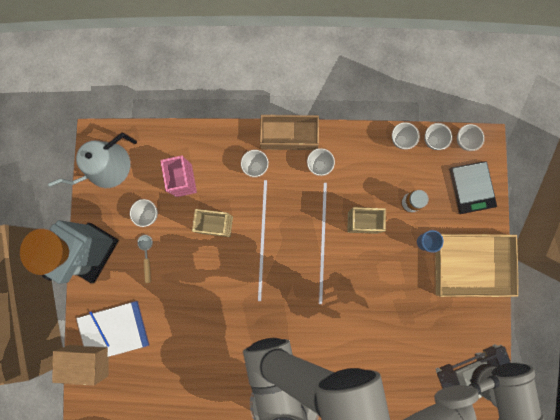

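The top view shows crates at about (212,222) on the left and (368,220) on the right. The lane strips run from (265,181) to (260,300) and from (325,183) to (320,303), with bowls at the far end at (255,163) and (321,162). Next I'll measure these.

```bash
cat > h.py <<'E'
import numpy as np, cv2
from station import r
def K(c):
    f=210/np.tan(np.radians(c['vfov']/2)); return np.array([[f,0,c['cx']],[0,f,c['cy']],[0,0,1]])
def rays(c,uv):
    n=cv2.undistortPoints(np.asarray(uv,float).reshape(-1,1,2),K(c),c['distortion']).reshape(-1,2)
    return np.c_[n,np.ones(len(n))]
def onplane(c,uv,z):
    T=c['cam_to_world'];d=rays(c,uv)@T[:3,:3].T;o=T[:3,3]
    return o+d*((z-o[2])/d[:,2])[:,None]
def cloud(c,d):
    v,u=np.mgrid[:420,:560];q=rays(c,np.c_[u.ravel(),v.ravel()])*d.reshape(-1,1)
    T=c['cam_to_world'];return (q@T[:3,:3].T+T[:3,3]).reshape(420,560,3)
E
python3 - <<'E'
from h import *
c=r.camera_params('top');d=np.load('top0.npy');P=cloud(c,d)
p=cv2.imread('pics/top0.png')
for nm,(u,v) in dict(left=(212,222),right=(368,220)).items():
    sub=P[v-25:v+25,u-30:u+30].reshape(-1,3);m=(sub[:,2]>.11)&(sub[:,2]<.15);q=sub[m]
    (cx,cy),(w,h),a=cv2.minAreaRect((q[:,:2]*1000).astype(np.float32));print(nm,m.sum(),cx,cy,w,h,a,np.median(q[:,2]))
    print(cv2.boxPoints(((cx,cy),(w,h),a)).round(0).tolist())
for nm,(u,v) in dict(bfl=(255,163),bfr=(321,162),bl=(143,213),jar=(416,200),tum=(431,241),box=(290,130),pink=(178,176)).items():
    sub=P[max(v-24,0):v+24,u-24:u+24].reshape(-1,3);m=(sub[:,2]>.04);q=sub[m]
    print(nm,q[:,:2].min(0).round(3),q[:,:2].max(0).round(3),q[:,2].max())
# strips: bright low-sat thin
hsv=cv2.cvtColor(p,cv2.COLOR_BGR2HSV);m=((hsv[...,1]<70)&(hsv[...,2]>120)).astype(np.uint8)
for lo,hi in((250,275),(312,335)):
    mm=np.zeros_like(m);mm[179:312,lo:hi]=m[179:312,lo:hi]
    ys,xs=np.nonzero(mm);W=onplane(c,np.c_[xs,ys],0)
    (cx,cy),s,a=cv2.minAreaRect((W[:,:2]*1000).astype(np.float32));print('strip',len(ys),cx,cy,s,a)
    print(cv2.fitLine((W[:,:2]*1000).astype(np.float32),cv2.DIST_HUBER,0,.01,.01).ravel(), W[:,0].min(),W[:,0].max())
E
```

```text
left 275 580.334228515625 236.64874267578125 102.1485595703125 70.54109954833984 84.51109313964844 0.1294976074471077
[[540.0, 189.0], [611.0, 182.0], [620.0, 284.0], [550.0, 291.0]]
right 288 597.064208984375 -248.14767456054688 101.71296691894531 70.6463394165039 88.69156646728516 0.12882548462671206
[[561.0, -298.0], [631.0, -300.0], [634.0, -198.0], [563.0, -196.0]]
bfl [ 0.48  -0.017] [0.863 0.154] 1.4651684740771505
bfr [ 0.48  -0.148] [ 0.862 -0.017] 1.4651684740771505
bl [ 0.48  -0.017] [0.679 0.514] 1.4651684740771505
jar [ 0.48  -0.437] [ 0.696 -0.017] 1.4651684740771505
tum [ 0.462 -0.539] [ 0.569 -0.017] 1.4651684740771505
box [ 0.48 -0.08] [0.938 0.077] 1.4651684740771505
pink [ 0.48  -0.017] [0.786 0.399] 1.4651684740771505
strip 397 534.3732299804688 83.08537292480469 (11.283076286315918, 398.8188171386719) 88.47021484375
[ 9.995855e-01 -2.878839e-02  5.314580e+02  8.313144e+01] 0.3351303167928981 0.7336240395289211
strip 403 527.9519653320312 -117.05156707763672 (11.666973114013672, 397.8875732421875) 88.4545669555664
[ 9.99595523e-01 -2.84384415e-02  5.25348206e+02 -1.17236244e+02] 0.32917734822291045 0.7267029695796278
```

```bash
cat >> h.py <<'E'
from scipy.spatial.transform import Rotation as R
def go(*tg):
    s=r.get_state();p=np.array(s['eef_pos']);R0=R.from_euler('xyz',s['tool_rot'])
    print('t',round(s['clock'],2),'at',p.round(4),'rot',np.round(s['tool_rot'],3),'F',np.round(s['wrist_force'],1),'op',round(s['opening'],4))
    for x,y,z,yaw in tg:
        d=R0.inv().apply(np.array([x,y,z])-p); w=(R0.inv()*R.from_euler('xyz',[np.pi,0,yaw])).as_rotvec(degrees=True)
        print(d.round(3).tolist(),w.round(1).tolist())
E
python3 -c "
from h import *
go((.665,-.249,.252,-.02))"
```

```text
t 0.1 at [ 0.1902 -0.489   0.2511] rot [-3.14  -0.     0.371] F [ 0.3 -0.1 -0.2] op 0.092
[0.53, -0.052, -0.001] [-0.1, 0.0, 22.4]
```

```bash
python3 -m handwheel '[[[0.06,-0.006,0],[0,0,2],116],[[0.12,-0.012,0],[0,0,5],116],[[0.18,-0.018,0],[0,0,8],116],[[0.24,-0.024,0],[0,0,11],116],[[0.3,-0.03,0],[0,0,14],116]]' 10; python3 -c "
from h import *
go((.665,-.249,.252,-.02))"
```

```text
clock: 0.72
eef_pos: [0.4604, -0.3511, 0.2509]
tool_rot: [-3.14, 0.001, 0.125]
wrist_force: [0.9, -1.5, 0.2]
opening: 0.0509
t 0.72 at [ 0.4604 -0.3511  0.2509] rot [-3.14e+00  1.00e-03  1.25e-01] F [ 0.9 -1.5  0.2] op 0.0509
[0.216, -0.076, -0.001] [-0.1, 0.0, 8.3]
```

```bash
python3 -m handwheel '[[[0.055,-0.019,0],[0,0,2],116],[[0.11,-0.038,0],[0,0,4],116],[[0.165,-0.057,0],[0,0,6],116],[[0.216,-0.076,0],[0,0,8.3],116],[[0.216,-0.076,0],[0,0,8.3],116]]' ; python3 -c "
from h import *
go((.665,-.248,.14,-.02),(.615,-.248,.14,-.02))"
```

```text
clock: 1.35
eef_pos: [0.6677, -0.2457, 0.2485]
tool_rot: [-3.138, 0.003, -0.016]
wrist_force: [-0.7, -1.4, -1.2]
opening: 0.05
t 1.35 at [ 0.6677 -0.2457  0.2485] rot [-3.138e+00  3.000e-03 -1.600e-02] F [-0.7 -1.4 -1.2] op 0.05
[-0.002, 0.003, 0.108] [-0.2, 0.1, 0.2]
[-0.052, 0.004, 0.109] [-0.2, 0.1, 0.2]
```

```bash
python3 -m handwheel '[[[0,0.002,0.04],[0,0,0],116],[[0,0.003,0.08],[0,0,0],116],[[-0.002,0.003,0.108],[0,0,0],116],[[-0.008,0.003,0.108],[0,0,0],116],[[-0.014,0.003,0.108],[0,0,0],116]]' ; python3 -c "
from h import *
go((.615,-.248,.14,-.02),(.56,-.248,.14,-.02))"
```

```text
clock: 1.98
eef_pos: [0.6532, -0.2488, 0.142]
tool_rot: [-3.139, 0.001, -0.016]
wrist_force: [-0.0, -0.0, 1.0]
opening: 0.05
t 1.98 at [ 0.6532 -0.2488  0.142 ] rot [-3.139e+00  1.000e-03 -1.600e-02] F [-0. -0.  1.] op 0.05
[-0.038, -0.0, 0.002] [-0.1, 0.1, 0.2]
[-0.093, 0.001, 0.002] [-0.1, 0.1, 0.2]
```

```bash
python3 -m handwheel '[[[-0.008,0,0.002],[0,0,0],116],[[-0.015,0,0.002],[0,0,0],116],[[-0.022,0,0.002],[0,0,0],116],[[-0.028,0,0.002],[0,0,0],116],[[-0.034,0,0.002],[0,0,0],116]]' ; python3 - <<'E'
from h import *
p,d=r.snapshot('scene');cv2.imwrite('pics/s1.png',p[:,:,::-1]);go()
E
```

```text
clock: 2.6
eef_pos: [0.6189, -0.2483, 0.1402]
tool_rot: [-3.139, 0.001, -0.016]
wrist_force: [1.6, -0.2, 0.8]
opening: 0.0505
t 2.65 at [ 0.6182 -0.2482  0.14  ] rot [-3.139e+00  2.000e-03 -1.600e-02] F [ 1.8 -0.9  0.8] op 0.0501
```

View pics/s1.png

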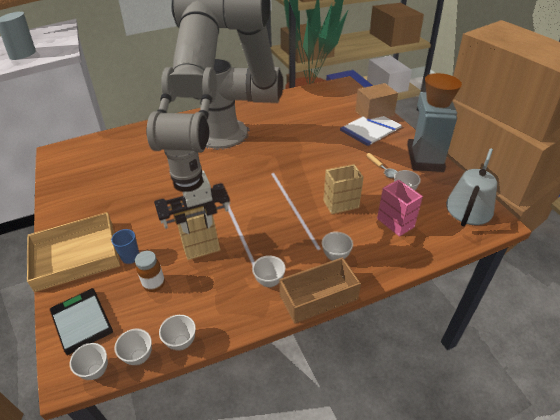

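The fingers are on the far face of the right crate, around (190,215), with about 1.8 N. Its base edge near (203,257) hasn't slid, so it looks to be tipping. I'll keep pushing.

```bash
python3 -m handwheel '[[[-0.009,0,0],[0,0,0],116],[[-0.018,0,0],[0,0,0],116],[[-0.027,0,0],[0,0,0],116],[[-0.036,0,0],[0,0,0],116],[[-0.043,0,0],[0,0,0],116]]' ; python3 - <<'E'
from h import *
p,d=r.snapshot('scene');cv2.imwrite('pics/s2.png',p[:,:,::-1]);go()
E
```

```text
clock: 3.28
eef_pos: [0.5743, -0.2475, 0.14]
tool_rot: [-3.139, 0.002, -0.016]
wrist_force: [0.6, -0.1, 0.1]
opening: 0.0505
t 3.33 at [ 0.5737 -0.2475  0.14  ] rot [-3.139e+00  3.000e-03 -1.700e-02] F [-0.7  0.7  0.2] op 0.0502
```

View pics/s2.png

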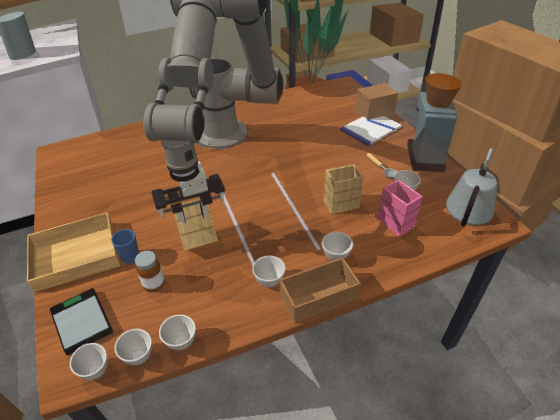

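The right crate is clearly tilted, with its underside edge at about (200,245) lifting and the force near 0. A bit further should overbalance it.

```bash
python3 -m handwheel '[[[-0.009,0,0],[0,0,0],116],[[-0.018,0,0],[0,0,0],116],[[-0.026,0,0],[0,0,0],116],[[-0.03,0,0],[0,0,0],116],[[-0.03,0,-0.01],[0,0,0],116]]' ; python3 - <<'E'
from h import *
p,d=r.snapshot('scene');cv2.imwrite('pics/s3.png',p[:,:,::-1]);go()
E
```

```text
clock: 3.95
eef_pos: [0.5432, -0.2468, 0.1498]
tool_rot: [-3.138, 0.004, -0.017]
wrist_force: [0.1, -0.3, 0.0]
opening: 0.05
t 4.0 at [ 0.5444 -0.2474  0.152 ] rot [-3.14e+00  1.00e-03 -1.70e-02] F [0.3 0.2 0.4] op 0.0502
```

View pics/s3.png

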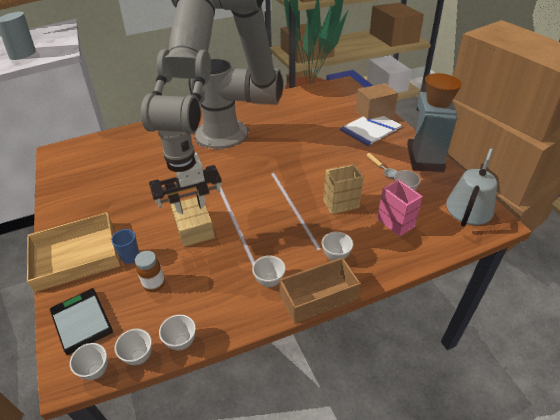

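The right crate now lies on its side, with its underside at about (195,233). I'll zoom in to look for the mark.

```bash
python3 - <<'E'
from h import *
p=cv2.imread('pics/s3.png')[175:265,150:240];cv2.imwrite('pics/s3z.png',cv2.resize(p,None,fx=6,fy=6,interpolation=cv2.INTER_CUBIC))
go((.54,-.2,.25,-.03),(.66,.23,.25,-.09))
E
```

```text
t 4.0 at [ 0.5444 -0.2474  0.152 ] rot [-3.14e+00  1.00e-03 -1.70e-02] F [0.3 0.2 0.4] op 0.0502
[-0.005, -0.047, -0.098] [-0.1, 0.1, 0.8]
[0.108, -0.479, -0.097] [-0.1, 0.1, 4.2]
```

View pics/s3z.png

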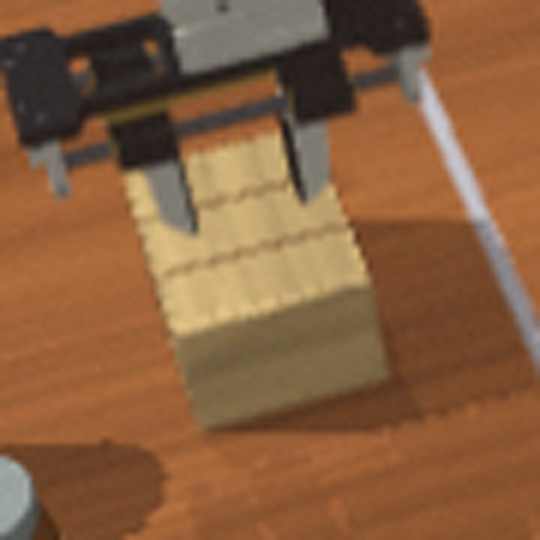

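The right crate's underside, at zoomed (285,360), is bare, so it's the blank one. Next I'll go over behind the left crate.

```bash
python3 -m handwheel '[[[0,-0.02,-0.04],[0,0,0],116],[[0.01,-0.05,-0.08],[0,0,0],116],[[0.03,-0.105,-0.097],[0,0,1],116],[[0.05,-0.16,-0.097],[0,0,1],116],[[0.07,-0.22,-0.097],[0,0,2],116]]' ; python3 -c "
from h import *
go((.652,.23,.25,-.096))"
```

```text
clock: 4.62
eef_pos: [0.6189, -0.0279, 0.2505]
tool_rot: [-3.14, -0.001, -0.053]
wrist_force: [1.5, -0.0, 0.1]
opening: 0.0499
t 4.62 at [ 0.6189 -0.0279  0.2505] rot [-3.14e+00 -1.00e-03 -5.30e-02] F [ 1.5 -0.   0.1] op 0.0499
[0.019, -0.259, 0.001] [-0.1, -0.1, 2.5]
```

```bash
python3 -m handwheel '[[[0.01,-0.06,0],[0,0,0.5],116],[[0.019,-0.12,0],[0,0,1],116],[[0.019,-0.175,0],[0,0,2],116],[[0.019,-0.23,0],[0,0,2.5],116],[[0.019,-0.259,0],[0,0,2.5],116]]' ; python3 -c "
from h import *
go((.65,.23,.14,-.096),(.59,.237,.14,-.096))"
```

```text
clock: 5.25
eef_pos: [0.6512, 0.2332, 0.2512]
tool_rot: [-3.139, -0.002, -0.093]
wrist_force: [0.0, -1.1, 0.0]
opening: 0.05
t 5.25 at [0.6512 0.2332 0.2512] rot [-3.139e+00 -2.000e-03 -9.300e-02] F [ 0.  -1.1  0. ] op 0.05
[-0.001, 0.004, 0.111] [-0.1, -0.1, 0.1]
[-0.061, 0.002, 0.111] [-0.1, -0.1, 0.1]
```

```bash
python3 -m handwheel '[[[0,0.003,0.04],[0,0,0],116],[[0,0.003,0.08],[0,0,0],116],[[-0.001,0.003,0.111],[0,0,0],116],[[-0.008,0.003,0.111],[0,0,0],116],[[-0.014,0.003,0.111],[0,0,0],116]]' ; python3 -m handwheel '[[[-0.008,0,0],[0,0,0],116],[[-0.015,0,0],[0,0,0],116],[[-0.022,0,0],[0,0,0],116],[[-0.029,0,0],[0,0,0],116],[[-0.036,0,0],[0,0,0],116]]'; python3 -c "
from h import *
go((.65,.23,.14,-.096),(.525,.242,.14,-.096))"
```

```text
clock: 5.88
eef_pos: [0.6376, 0.2322, 0.142]
tool_rot: [-3.138, -0.004, -0.093]
wrist_force: [0.8, 0.0, -0.2]
opening: 0.0501
clock: 6.5
eef_pos: [0.6013, 0.2355, 0.142]
tool_rot: [-3.138, -0.004, -0.093]
wrist_force: [1.0, -0.9, 1.4]
opening: 0.0505
t 6.5 at [0.6013 0.2355 0.142 ] rot [-3.138 -0.004 -0.093] F [ 1.  -0.9  1.4] op 0.0505
[0.049, 0.001, 0.002] [-0.2, -0.2, 0.2]
[-0.077, 0.001, 0.002] [-0.2, -0.2, 0.2]
```

```bash
python3 -m handwheel '[[[-0.009,0,0.001],[0,0,0],116],[[-0.018,0,0.001],[0,0,0],116],[[-0.027,0,0.001],[0,0,0],116],[[-0.036,0,0.001],[0,0,0],116],[[-0.043,0,0.001],[0,0,0],116]]' ;python3 -m handwheel '[[[-0.009,0,0],[0,0,0],116],[[-0.018,0,0],[0,0,0],116],[[-0.026,0,0],[0,0,0],116],[[-0.03,0,0],[0,0,0],116],[[-0.03,0,-0.01],[0,0,0],116]]' ; python3 - <<'E'
from h import *
p,d=r.snapshot('scene');cv2.imwrite('pics/s4.png',p[:,:,::-1]);go()
E
```

```text
clock: 7.12
eef_pos: [0.5576, 0.2396, 0.1406]
tool_rot: [-3.138, -0.003, -0.093]
wrist_force: [0.1, 0.2, -0.5]
opening: 0.0498
clock: 7.75
eef_pos: [0.5271, 0.2423, 0.1503]
tool_rot: [-3.139, -0.002, -0.093]
wrist_force: [0.7, 0.5, -0.0]
opening: 0.0501
t 7.8 at [0.5284 0.2426 0.1523] rot [-3.138 -0.005 -0.093] F [0.8 0.9 0. ] op 0.0503
```

View pics/s4.png

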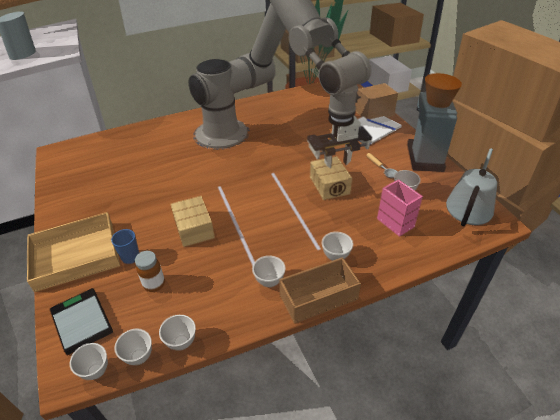

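Both crates lie, and the left one shows the bean mark at (337,188), so it's the stamped one. Now I'll rise and swing to its left, turning the jaws to lie along x.

```bash
python3 -m handwheel '[[[0,-0.01,-0.03],[0,0,0],116],[[0,-0.04,-0.07],[0,0,0],116],[[-0.01,-0.07,-0.09],[0,0,0],116],[[-0.02,-0.11,-0.09],[0,0,0],116],[[-0.04,-0.14,-0.09],[0,0,0],116]]' ; python3 - <<'E'
from h import *
p,d=r.snapshot('top');cv2.imwrite('pics/t5.png',p[:,:,::-1]);c=r.camera_params('top');P=cloud(c,d)
np.save('t5.npy',d)
print(np.round(r.get_state()['qpos'],2))
for nm,cx,cy in(('L',.485,.24),('R',.5,-.248)):
    m=(abs(P[...,0]-cx)<.1)&(abs(P[...,1]-cy)<.1)&(P[...,2]>.05)&(P[...,2]<.085);q=P[m]
    b=cv2.minAreaRect((q[:,:2]*1000).astype(np.float32));print(nm,m.sum(),b,cv2.boxPoints(b).round().tolist(),np.median(q[:,2]))
go((.48,.37,.24,1.5),(.48,.37,.24,-1.6))
E
```

```text
clock: 8.43
eef_pos: [0.5016, 0.3868, 0.2434]
tool_rot: [-3.136, -0.007, -0.094]
wrist_force: [0.1, -0.6, -0.6]
opening: 0.0499
[0.54 0.55 1.22 0.   1.37 2.2 ]
L 1328 ((477.127685546875, 246.525146484375), (101.81214141845703, 131.50001525878906), 84.90924072265625) [[407.0, 202.0], [538.0, 190.0], [547.0, 291.0], [416.0, 303.0]] 0.07051781383356026
R 1343 ((495.0627746582031, -246.78453063964844), (102.11009979248047, 130.75816345214844), 88.77942657470703) [[429.0, -296.0], [559.0, -299.0], [562.0, -197.0], [431.0, -194.0]] 0.07071676667176652
t 8.47 at [0.4986 0.3903 0.2432] rot [-3.135 -0.005 -0.09 ] F [-3.1  2.4 -0. ] op 0.05
[-0.017, 0.022, 0.003] [-0.1, -0.5, -91.1]
[-0.017, 0.022, 0.003] [-0.5, 0.1, 86.5]
```

View pics/t5.png

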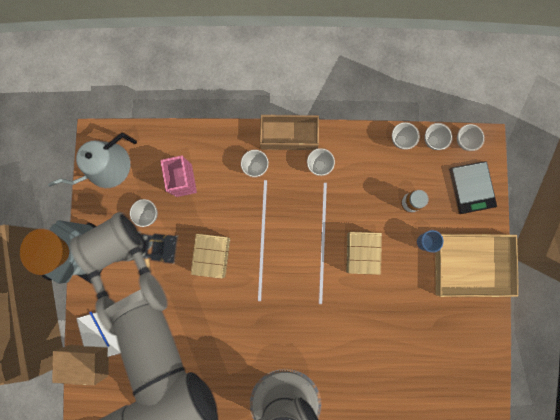

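The top view shows the stamped crate at (210,256), squarely on its side, the blank at (365,253), and a free gap to the left of the stamped crate. I'll turn the jaws along x.

```bash
python3 -m handwheel '[[[0,0,0],[0,0,-10],116],[[0,0,0],[0,0,-20],116],[[0,0,0],[0,0,-30],116],[[0,0,0],[0,0,-40],116],[[0,0,0],[0,0,-50],116]]' ;python3 -c "
from h import *
go((.487,.35,.2,1.482))"
```

```text
clock: 9.1
eef_pos: [0.4991, 0.3902, 0.2437]
tool_rot: [-3.141, -0.009, 0.788]
wrist_force: [0.5, 0.4, 0.2]
opening: 0.0502
t 9.1 at [0.4991 0.3902 0.2437] rot [-3.141 -0.009  0.788] F [0.5 0.4 0.2] op 0.0502
[-0.037, 0.02, 0.043] [0.2, -0.5, -39.8]
```

```bash
python3 -m handwheel '[[[-0.01,0.005,0.01],[0,0,-10],116],[[-0.02,0.01,0.02],[0,0,-20],116],[[-0.03,0.015,0.03],[0,0,-30],116],[[-0.037,0.02,0.043],[0,-0.5,-39.8],116],[[-0.037,0.02,0.043],[0,-0.5,-39.8],116]]' ;python3 -c "
from h import *
go((.489,.35,.056,1.482))"
```

```text
clock: 9.72
eef_pos: [0.4874, 0.3496, 0.2]
tool_rot: [3.14, 0.001, 1.48]
wrist_force: [-0.7, 0.6, 0.4]
opening: 0.0499
t 9.72 at [0.4874 0.3496 0.2   ] rot [3.14e+00 1.00e-03 1.48e+00] F [-0.7  0.6  0.4] op 0.0499
[0.001, 0.001, 0.144] [0.1, 0.1, -0.1]
```

```bash
python3 -m handwheel '[[[0,0,0.03],[0,0,0],116],[[0,0,0.07],[0,0,0],116],[[0,0,0.11],[0,0,0],116],[[0,0,0.135],[0,0,0],116],[[0,0,0.144],[0,0,0],116]]' ;python3 -c "
from h import *
go((.487,.300,.056,1.482),(.48,.04,.056,1.542))"
```

```text
clock: 10.35
eef_pos: [0.4876, 0.3494, 0.0551]
tool_rot: [3.141, 0.002, 1.477]
wrist_force: [-0.1, -0.6, 0.3]
opening: 0.0499
t 10.35 at [0.4876 0.3494 0.0551] rot [3.141e+00 2.000e-03 1.477e+00] F [-0.1 -0.6  0.3] op 0.0499
[-0.049, 0.004, -0.001] [0.0, 0.1, -0.3]
[-0.309, 0.021, -0.0] [0.0, 0.1, -3.7]
```

```bash
python3 -m handwheel '[[[-0.012,0,0],[0,0,0],116],[[-0.024,0,0],[0,0,0],116],[[-0.036,0.001,0],[0,0,0],116],[[-0.044,0.001,0],[0,0,0],116],[[-0.052,0.002,0],[0,0,0],116]]' ;python3 -m handwheel '[[[-0.01,0,0],[0,0,0],116],[[-0.02,0.001,0],[0,0,0],116],[[-0.03,0.001,0],[0,0,-0.5],116],[[-0.04,0.002,0],[0,0,-0.5],116],[[-0.05,0.002,0],[0,0,-0.5],116]]';python3 - <<'E'
from h import *
p,d=r.snapshot('top');cv2.imwrite('pics/t6.png',p[:,:,::-1])
go((.48,.044,.055,1.542))
E
```

```text
clock: 10.98
eef_pos: [0.4853, 0.2978, 0.0561]
tool_rot: [3.139, -0.0, 1.477]
wrist_force: [0.1, 4.4, 3.4]
opening: 0.0497
clock: 11.6
eef_pos: [0.4827, 0.2472, 0.0562]
tool_rot: [3.139, -0.0, 1.485]
wrist_force: [0.9, 2.9, 0.5]
opening: 0.0502
t 11.65 at [0.4825 0.2461 0.0561] rot [3.140e+00 1.000e-03 1.485e+00] F [ 0.1 -0.4 -1. ] op 0.0503
[-0.202, 0.015, 0.001] [0.1, 0.0, -3.3]
```

View pics/t6.png

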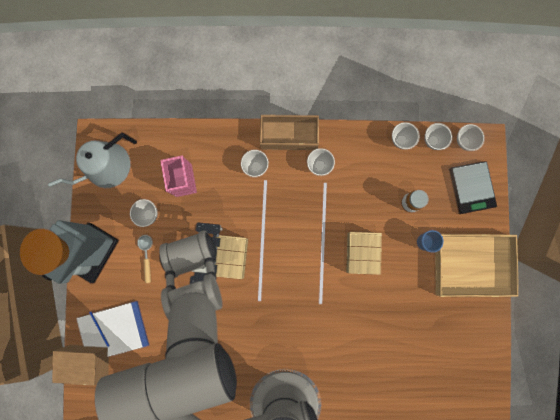

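The crate at (231,257) is sliding squarely on its side, pushed with 3–4 N. I'll continue.

```bash
python3 -m handwheel '[[[-0.01,0.001,0],[0,0,-0.3],116],[[-0.02,0.002,0],[0,0,-0.6],116],[[-0.03,0.002,0],[0,0,-0.9],116],[[-0.04,0.003,0],[0,0,-1.2],116],[[-0.05,0.004,0],[0,0,-1.5],116]]' ;python3 -m handwheel '[[[-0.01,0.001,0],[0,0,-0.3],116],[[-0.02,0.001,0],[0,0,-0.6],116],[[-0.03,0.001,0],[0,0,-0.9],116],[[-0.04,0.002,0],[0,0,-1.2],116],[[-0.05,0.002,0],[0,0,-1.5],116]]';python3 - <<'E'
from h import *
p,d=r.snapshot('top');cv2.imwrite('pics/t7.png',p[:,:,::-1])
go((.48,.044,.055,1.542))
E
```

```text
clock: 12.28
eef_pos: [0.4821, 0.1951, 0.0561]
tool_rot: [3.14, 0.001, 1.511]
wrist_force: [-0.2, 2.9, -0.4]
opening: 0.0502
clock: 12.9
eef_pos: [0.4811, 0.1444, 0.0561]
tool_rot: [3.14, 0.001, 1.538]
wrist_force: [0.3, 1.7, 0.1]
opening: 0.0498
t 12.95 at [0.4809 0.1434 0.056 ] rot [3.140e+00 2.000e-03 1.538e+00] F [-0.4 -1.  -1. ] op 0.0498
[-0.099, 0.002, 0.001] [0.1, 0.1, -0.2]
```

View pics/t7.png

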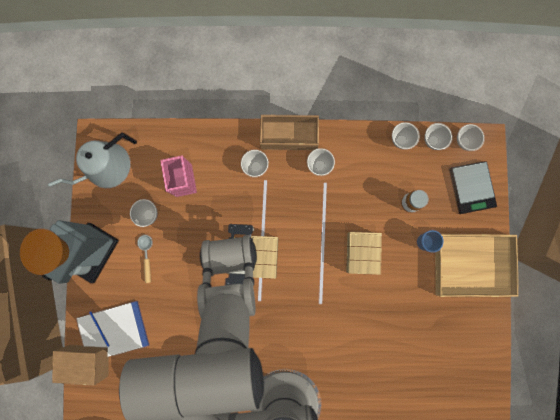

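The crate at (265,257) is crossing the left strip, square to the lane. About 99 mm is left.

```bash
python3 -m handwheel '[[[-0.01,0,0],[0,0,0],116],[[-0.02,0,0],[0,0,0],116],[[-0.03,0.001,0],[0,0,0],116],[[-0.04,0.001,0],[0,0,0],116],[[-0.05,0.001,0],[0,0,0],116]]' ;python3 -m handwheel '[[[-0.01,0,0],[0,0,0],116],[[-0.02,0,0],[0,0,0],116],[[-0.03,0.001,0],[0,0,0],116],[[-0.04,0.001,0],[0,0,0],116],[[-0.048,0.001,0],[0,0,0],116]]';python3 -m handwheel '[[[0.002,0,0],[0,0,0],116],[[0.015,0,0],[0,0,0],116],[[0.03,0,0],[0,0,0],116],[[0.05,0,-0.03],[0,0,0],116],[[0.06,0,-0.07],[0,0,0],116]]';python3 -m handwheel '[[[0.03,0,-0.04],[0,0,0],116],[[0.08,0,-0.08],[0,0,0],116],[[0.13,0,-0.08],[0,0,0],116],[[0.18,0,-0.08],[0,0,0],116],[[0.18,0,-0.08],[0,0,0],116]]';python3 - <<'E'
from h import *
p,d=r.snapshot('top');cv2.imwrite('pics/t8.png',p[:,:,::-1]);c=r.camera_params('top');P=cloud(c,d)
p,_=r.snapshot('scene');cv2.imwrite('pics/s8.png',p[:,:,::-1])
for nm,cx,cy in(('S',.48,-.015),('R',.5,-.248)):
    m=(abs(P[...,0]-cx)<.1)&(abs(P[...,1]-cy)<.1)&(P[...,2]>.05)&(P[...,2]<.085);q=P[m]
    b=cv2.minAreaRect((q[:,:2]*1000).astype(np.float32));print(nm,m.sum(),b,cv2.boxPoints(b).round().tolist(),np.median(q[:,2]))
go()
E
```

```text
clock: 13.58
eef_pos: [0.4802, 0.0927, 0.0561]
tool_rot: [3.141, 0.002, 1.538]
wrist_force: [-0.2, 2.4, 0.4]
opening: 0.0503
clock: 14.2
eef_pos: [0.4795, 0.044, 0.0561]
tool_rot: [3.141, 0.002, 1.538]
wrist_force: [-0.1, 1.8, -0.8]
opening: 0.0501
clock: 14.82
eef_pos: [0.4805, 0.1062, 0.126]
tool_rot: [-3.14, 0.002, 1.54]
wrist_force: [0.1, -0.3, 0.0]
opening: 0.0502
clock: 15.45
eef_pos: [0.4851, 0.2903, 0.2054]
tool_rot: [-3.14, 0.001, 1.545]
wrist_force: [0.1, 0.3, 0.1]
opening: 0.0499
S 1323 ((476.363525390625, -19.556346893310547), (100.47050476074219, 130.634765625), 88.34952545166016) [[410.0, -68.0], [540.0, -72.0], [543.0, 29.0], [413.0, 33.0]] 0.0705858658776044
R 1340 ((494.9073791503906, -246.60885620117188), (101.40576934814453, 131.26177978515625), 89.04938507080078) [[428.0, -296.0], [560.0, -298.0], [561.0, -197.0], [430.0, -195.0]] 0.07097525474114119
t 15.55 at [0.4854 0.2871 0.2053] rot [-3.139e+00  3.000e-03  1.542e+00] F [ 0.5 -0.4 -0.3] op 0.0502
```

View pics/t8.png

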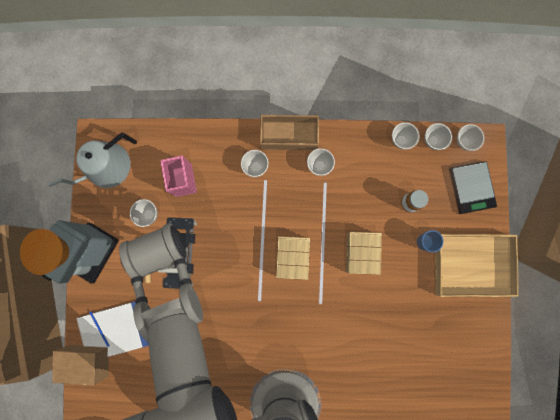

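View pics/s8.png

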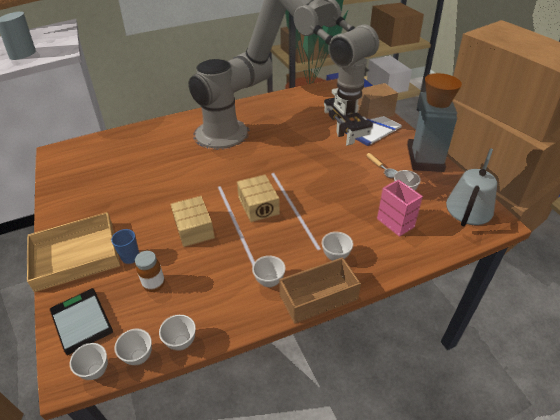

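The stamped crate lies mid-lane, at (293,258) in the top view, with its mark showing to the far side at (265,210) in the scene view. The blank hasn't moved and the arm is clear, so I'll hand in.

```bash
python3 -c "
from station import r
print(r.finish_job())"
```

```text
the job is handed in; nothing more can be done
None
```

The job is done and handed in at about 15.6 s of the 61 s allowed. I tipped both crates over towards the robot with the fingertips. The right one's underside was bare and the left one showed the bean mark. I then pushed the left one sideways, on its side, into the lane with two-finger contact, using under 5 N at every reading.

**Stamped crate:** in the last pictures it lies at about (0.476, -0.020), 71 mm high with its mark to the far side. It is square to the lane, about 45 mm clear of each strip and well inside their length.

**Blank crate:** it lies at about (0.495, -0.247), within 1 mm of where it was measured after it fell.

**Everything else:** the bowls and other things look unmoved, and the gripper was clear of everything when I handed in. No check failed or disagreed.

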